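# Touch off a filling nozzle in a pot and back it off three clicks

## Robot

A 6-joint arm with a two-finger parallel gripper is mounted at the origin on the work surface. World frame = base frame: x ahead of the robot, y to its left, z up, the work surface at z = 0. Lengths are in m, angles in rad, forces in N, time in s.
With the tool pointing down it reaches from about 0.275 to 0.75 m from the base axis. Payload 10.2 kg.
Tool frame: the origin (TCP) lies at the very end of the fingers, on their centre line; the grasp point (between the pads) lies 19 mm behind it (r.grip_point_offset is the distance from the TCP to the grasp point, in m); y points along the fingers, x is the direction in which the jaws open and shut, and the axes are right-handed (so a half turn about y gives the same grasp; the last joint's range is limited). The gripper opens to 88 mm and grips with 3 to 60 N. Pads are 18 mm wide; open, the fingers measure 123 mm over their backs; the gripper's body (75 mm by 187 mm) begins 45 mm behind the grasp point.
Start: joints at [-1.44, 0.313, 1.498, -0, 1.331, -0.223], TCP at [0.182, -0.492, 0.239] pointing down, gripper open.
Joint ranges: [-2.94, 2.94], [-0.97, 2.17], [0.19, 2.56], [-1.23, 4.37], [0.02, 3.11], [-2.88, 2.88]. Speed limits (rad/s): [2.39, 2.39, 3.01, 3.14, 3.14, 3.14].

## Interface

Orientations are given as a unit quaternion [w, x, y, z].
In Python, from plant import r gives the robot as it stands.
- The arm moves only by the tool drive_tool, never from a script. Its argument "plan" is a list of rows, each an object with "dp": the shift along the tool's x, y, z in units of 150 mm (1.0 is 150 mm), a list of three; "angular": the turn, a rotation vector about the tool's x, y, z in units of pi rad (1.0 is pi rad), a list of three; "jaw": the opening, from 0 (shut) to 1 (fully open). In form: [{"dp": [x, y, z], "angular": [rx, ry, rz], "jaw": jaw}, ...]. A call has 1 to 20 rows; each row shifts and turns the commanded pose from where the row before left it, along the tool's axes as they then stand; what a row does not reach is not made up. A row lasts 1/8 s, in which the tool goes at most 62.5 mm and 10.7 degrees, less where a joint would pass 70% of its speed; a pose out of reach is approached as far as the arm can. A call with a number of a shift or a turn outside -1 to 1 is refused whole. A call with a gripper value outside its range is refused whole. The fingers move at their own pace and stop on an object; "force" is the grip in N (left out, the last holds). Time passes only in rows, so rows that do not move let the fingers close. It gives the time, the measured TCP pose, the force and the opening at its end, in the units of the state.
- r.observe(): the state, without advancing time (a new reading comes with each control period).
- r.read_camera(name): name is "scene" or "top"; returns the picture (480x640x3 uint8, red, green, blue); there is no depth.
- r.camera_info(name): a dict with "fx", "fy", "cx", "cy" (pixels), "position" and "attitude" of the camera in the world. Camera axes: x right, y down, z forward; pixel columns grow to the right and rows downward; lengths in m; the calibration is good to about 2 mm. A picture is of the moment at which its call begins. camera_info takes no time and is no camera call.
- r.job_done(): hands the job in, once; it reports no verdict.
The state is a dict: "time": time; "joint_pos": joint angles; "joint_velocities": joint speeds; "joint_efforts": joint torques, N m; "eef_pos": TCP position; "orientation": TCP orientation; "force": force on the tool from outside, world axes, zero at the start; "moment": the same for the moment, N m; "grip_width": finger opening in m.
Only numpy, scipy, OpenCV 4.12 (cv2) and the standard library are available. Lean on these libraries where they do the work, as an engineer would, in place of code of your own. Each camera call takes 0.05 s, during which the arm holds its last target.

## Task

Set the filling height of the nozzle: turn the click dial on top of the nozzle head clockwise (seen from above) until the nozzle just touches the floor inside the white pot under it, gently, then turn the dial back three clicks, counting each time it snaps over, and let go of it. Leave the pot and the things lying around where they are.

Things in the scene. Friction and masses are not known exactly. Their poses are not given: they have to be found in the camera images.
- dial_grip (a point): Black plastic click dial on the grey nozzle head: round skirt (56 mm across, 8 mm high) with an upright grip bar on it, 46 mm long, 14 mm thick, 36 mm high. The point lies on the upright turning axis inside the bar, 12 mm below its top, 24 mm above the skirt: grip here. z up, x along the bar (short white line on top at the -x end), y across it; they turn with the dial.
- dial_axis (a point): The same point as a fixed one on the head; its axes do not turn (x towards the post). The dial's behaviour: clockwise from above lowers the nozzle, anticlockwise raises it; 20 clicks a turn, 18 degrees and 4 mm of nozzle travel each; it starts resting in a click. Free travel from the start: 5 clicks up, 10 down.
- head_top (a point): Centre of the white index plate under the dial, on the axis, 1 mm below the skirt. Feel of the dial: from a click the torque against the turn rises to about 0.07 N m, falls to zero half-way, where it snaps over, then pulls on as strongly into the next click; let go, it settles in the nearest. When the nozzle touches, the torque against the turn grows further, about 0.013 N m per newton of nozzle force.
- nozzle: Steel filling nozzle, an upright tube 11 to 14 mm across with a spring round it, hanging from the head on the dial's axis into the pot. Origin: centre of the tip's lower face, z up. It moves only up and down, driven by the dial. At the start the tip hangs 9 to 23 mm above the pot's floor. Held by a stiff spring (15 N per mm): once touching, 1 degree of turn adds about 3 N.
- pot: Loose opaque white plastic pot, 70 mm across, 45 mm high, wall 4 mm, standing on the station's deck under the nozzle, empty. Origin: centre of its underside, z up. The pots differ inside: the upper face of its floor lies anywhere from 6 to 17 mm above its underside and is not measured; it can only be felt with the nozzle.
- deck: The station, fixed: aluminium deck plate 220 x 240 x 20 mm on the table with a 26 mm square steel post. Origin on the table under the nozzle axis; x points to the post, 90 mm along x, top 196 mm above the table. The grey head (150 x 76 x 42 mm, from 38 mm before the axis to 112 mm behind it) is clamped to the post, its top 186 to 189 mm above the table.
- jar_center (a point): Loose glass jar with a white lid, 64 mm across, 85 mm high, standing on the table beside the station; the point is its centre. Leave alone.
- fitting_center (a point): Loose steel hose fitting, 36 mm across and 40 mm high, standing on the table near the jar; the point is its centre, half-way up. Leave alone.
- spanner_grip (a point): Loose spanner lying on the table on the other side of the station; the point is on its handle. Leave alone.
There are look-alikes about, which are no part of the job. What is shaped like the pot but orange is not meant.

How it is judged:
By the outcome, as a careful person would: the job done as asked, in the order asked, and still so for the second after the job is handed in, with the robot touching nothing.
It also fails if it takes over 72 s, if anything falls off the work surface, if the arm or the gripper's body presses on something with over 40 N, if the wrist force passes 120 N, or if a joint passes its speed limit or range.

## Working session

There is one attempt and no reset: what is moved stays moved. The work goes in short steps, Python scripts to look and compute and a tool call to move; the robot and the scene stay as the last step left them, time stands still between calls to the robot, and variables do not carry over. Pictures are saved under pics/ and viewed, and the job is handed in when it is done.

Besides the shell and the picture viewer there is one more tool, called after ">>>" as name([rows], argument=value, ...), one row to a line, values as JSON. drive_tool: Moves the arm, as the interface text tells. Shifts and turns lie within -1 to 1; 1 stands for 150 mm of shift or pi rad of turn. Its arguments: {"type":"object","properties":{"plan":{"type":"array","items":{"type":"object","properties":{"dp":{"type":"array","items":{"type":"number","minimum":-1,"maximum":1}},"angular":{"type":"array","items":{"type":"number","minimum":-1,"maximum":1}},"jaw":{"type":"number"}}}},"force":{"type":"number"}},"required":["plan"]}

```bash
ls; mkdir -p pics
python3 - <<'E'
from plant import r
import cv2
o=r.observe(); print(o)
for n in("scene","top"):
    print(n,r.camera_info(n)); cv2.imwrite(f"pics/{n}0.png",r.read_camera(n)[:,:,::-1])
E
```

```text
pics
{'time': 0.0, 'joint_pos': array([-1.44040465e+00,  3.13451329e-01,  1.49841830e+00,  1.47143952e-05,
        1.33098123e+00, -2.23414701e-01]), 'joint_velocities': array([-0.00025056,  0.0009219 , -0.00025717, -0.00054929,  0.00041143,
        0.00052971]), 'joint_efforts': array([ 9.28343470e-04, -4.02212548e+01, -2.52269125e+01,  6.95002475e-02,
        3.53209802e-02, -1.08834122e-04]), 'eef_pos': array([ 0.18185062, -0.4922483 ,  0.23816745]), 'orientation': array([ 0.58051908, -0.57985461,  0.40450251, -0.40391081]), 'force': array([0.69303922, 0.35478635, 0.19728185]), 'moment': array([ 0.03312043, -0.00468516, -0.01461966]), 'grip_width': 0.08816452956995034}
scene {'fx': 498.7290704605255, 'fy': 498.7290704605255, 'cx': 321.6625083930476, 'cy': 239.68311619029717, 'position': array([1.23541749, 0.24015029, 0.61286091]), 'attitude': array([-0.30509217,  0.53438289,  0.69366947, -0.37440134])}
top {'fx': 455.1089294986991, 'fy': 455.1089294986991, 'cx': 323.84153565651116, 'cy': 235.00918099211316, 'position': array([0.36299165, 0.07013011, 1.03495383]), 'attitude': array([-0.06540749,  0.70642064, -0.70105852,  0.07217121])}
```

View pics/scene0.png

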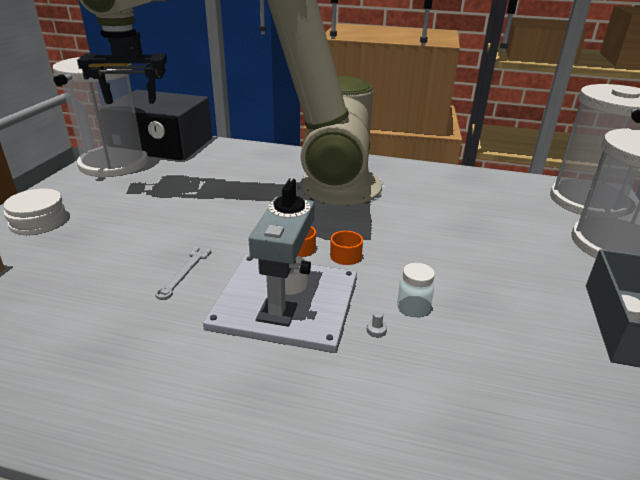

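View pics/top0.png

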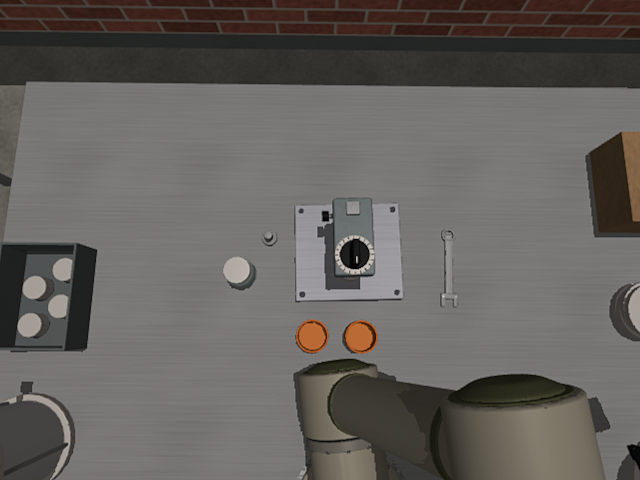

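Run:
```python
import cv2
a=cv2.imread("pics/top0.png")
c=cv2.imread("pics/scene0.png")
from plant import r
from scipy.spatial.transform import Rotation as R
o=r.observe()['orientation'];print(R.from_quat(o,scalar_first=True).as_matrix())
```

```text
[[ 3.46462635e-01 -1.44681577e-04  9.38063762e-01]
 [-9.38063196e-01  1.05591612e-03  3.46462589e-01]
 [-1.04064340e-03 -9.99999432e-01  2.30115020e-04]]
```

Run:
```python
import cv2
a=cv2.imread("pics/top0.png")[185:305,285:415]
cv2.imwrite("pics/topc.png",cv2.resize(a,None,fx=5,fy=5,interpolation=cv2.INTER_CUBIC)[:600])
c=cv2.imread("pics/scene0.png")[165:335,200:370]
cv2.imwrite("pics/scenec.png",cv2.resize(c,(595,595),interpolation=cv2.INTER_CUBIC))
```

```text
(no output)
```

View pics/topc.png

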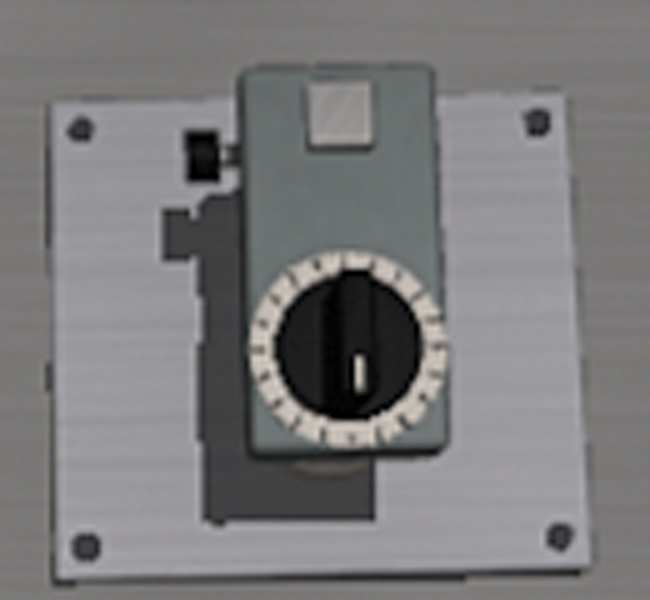

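View pics/scenec.png

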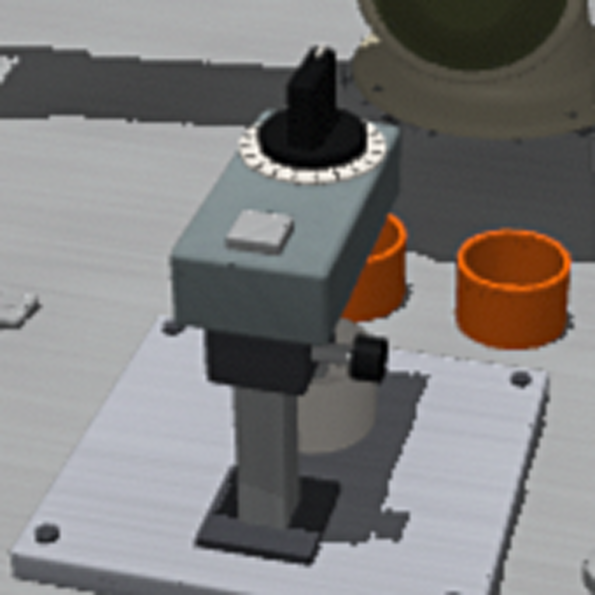

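```bash
cat > h.py <<'E'
import numpy as np
from scipy.spatial.transform import Rotation as R
from plant import r
def ray(n,u,v,z):
    i=r.camera_info(n);M=R.from_quat(i['attitude'],scalar_first=True).as_matrix()
    d=M@[(u-i['cx'])/i['fx'],(v-i['cy'])/i['fy'],1];p=i['position'];return p+d*(z-p[2])/d[2]
def proj(n,p):
    i=r.camera_info(n);M=R.from_quat(i['attitude'],scalar_first=True).as_matrix()
    c=M.T@(np.array(p)-i['position']);return np.array([i['fx']*c[0]/c[2]+i['cx'],i['fy']*c[1]/c[2]+i['cy']])
E
python3 - <<'E'
from h import *
import cv2
print(ray('top',354.2,254.9,.188))
# scene ring: crop x 238..388 y 108..184
s=170/595
print(ray('scene',200+313*s,165+147*s,.188))
# deck screws
for u,v in [(80,129),(537,123),(86,547),(560,537)]: print(ray('top',285+u/5,185+v/5,.02))
# ring extents
for u,v in [(248,350),(446,350),(347,251),(347,449)]: print(ray('top',285+u/5,185+v/5,.188))
a=cv2.imread("pics/top0.png")[230:280,329:379].astype(float)
a=np.clip(a*4,0,255).astype('uint8')
cv2.imwrite("pics/topd.png",cv2.resize(a,None,fx=12,fy=12,interpolation=cv2.INTER_CUBIC))
a=cv2.imread("pics/scene0.png")[170:225,262:317].astype(float)
a=np.clip(a*3,0,255).astype('uint8')
cv2.imwrite("pics/scened.png",cv2.resize(a,None,fx=10,fy=10,interpolation=cv2.INTER_CUBIC))
E
```

```text
[0.49253509 0.0051582  0.188     ]
[0.49005961 0.00470517 0.188     ]
[0.61957103 0.11386809 0.02      ]
[ 0.62435453 -0.0964032   0.02      ]
[0.42885875 0.1080964  0.02      ]
[ 0.43480753 -0.10235538  0.02      ]
[0.49204317 0.04205605 0.188     ]
[ 0.49265304 -0.03252425  0.188     ]
[0.53033039 0.00453994 0.188     ]
[0.45500715 0.00502142 0.188     ]
```

View pics/topd.png

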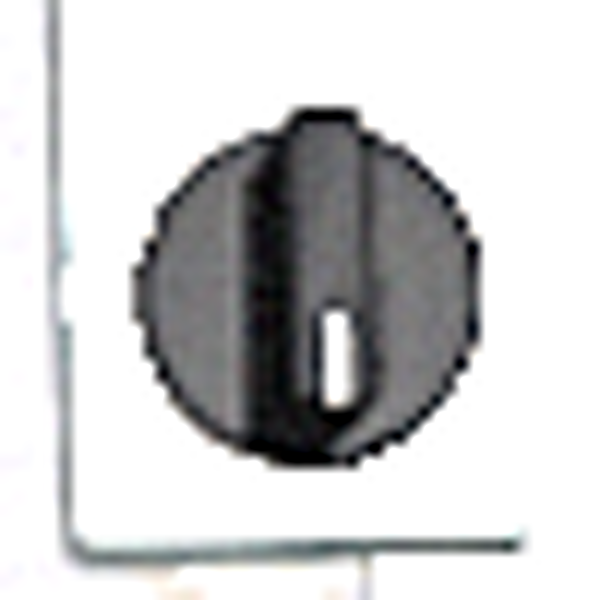

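View pics/scened.png

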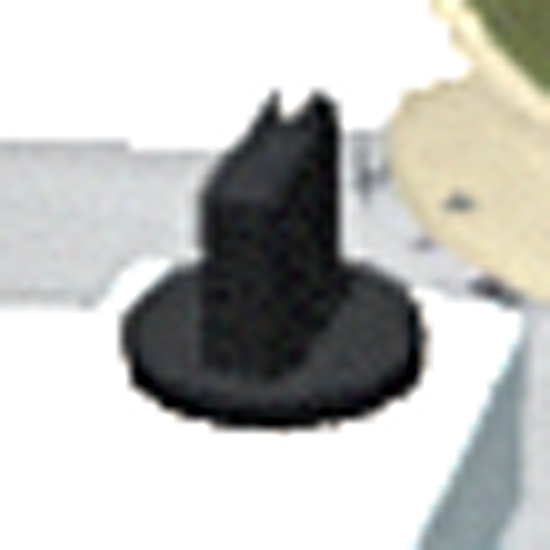

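Run:
```python
from h import *
P=lambda u,v:ray('top',329+u/12-.46,230+v/12-.46,.234)
a=P(326,112);b=P(336,412);print(a,b,(a+b)/2,np.degrees(np.arctan2(*(a-b)[1::-1])))
a=P(334,310);b=P(337,405);print(a,b,np.degrees(np.arctan2(*(a-b)[1::-1])))
for t in(-4,0,4):
  c,s=np.cos(np.radians(t)),np.sin(np.radians(t))
  print(t,[tuple(((proj('top',[.4915+x*c-y*s,.005+x*s+y*c,.234])-[329,230]+.46)*12).round()) for x in(.023,-.023) for y in(.007,-.007)])
  print(t,[tuple(((proj('scene',[.4915+x*c-y*s,.005+x*s+y*c,.234])-[262,170]+.45)*10).round()) for x in(.023,-.023) for y in(.007,-.007)])
```

```text
[0.51455147 0.00580161 0.234     ] [0.46945316 0.00463639 0.234     ] [0.49200231 0.005219   0.234     ] 1.4800429261014916
[0.48467964 0.00482199 0.234     ] [0.47049591 0.00448088 0.234     ] 1.3776617222031287
-4 [(np.float64(295.0), np.float64(109.0)), (np.float64(389.0), np.float64(116.0)), (np.float64(275.0), np.float64(414.0)), (np.float64(370.0), np.float64(422.0))]
-4 [(np.float64(264.0), np.float64(206.0)), (np.float64(187.0), np.float64(193.0)), (np.float64(360.0), np.float64(96.0)), (np.float64(285.0), np.float64(84.0))]
0 [(np.float64(285.0), np.float64(112.0)), (np.float64(378.0), np.float64(113.0)), (np.float64(286.0), np.float64(418.0)), (np.float64(381.0), np.float64(419.0))]
0 [(np.float64(274.0), np.float64(206.0)), (np.float64(195.0), np.float64(196.0)), (np.float64(352.0), np.float64(94.0)), (np.float64(276.0), np.float64(84.0))]
4 [(np.float64(274.0), np.float64(115.0)), (np.float64(367.0), np.float64(110.0)), (np.float64(297.0), np.float64(421.0)), (np.float64(392.0), np.float64(415.0))]
4 [(np.float64(284.0), np.float64(206.0)), (np.float64(203.0), np.float64(198.0)), (np.float64(344.0), np.float64(92.0)), (np.float64(266.0), np.float64(84.0))]
```

>>> drive_tool([
  {"dp":[0,-0.2,0],"angular":[0,0,0],"jaw":1},
  {"dp":[0,-0.2,0],"angular":[0,-0.05,0],"jaw":1},
  {"dp":[0,0,0],"angular":[0,-0.056,0],"jaw":1},
  {"dp":[0,0,0],"angular":[0,-0.056,0],"jaw":1},
  {"dp":[0,0,0],"angular":[0,-0.056,0],"jaw":1},
  {"dp":[0,0,0],"angular":[0,-0.056,0],"jaw":1},
  {"dp":[0,0,0],"angular":[0,-0.056,0],"jaw":1},
  {"dp":[0,0,0],"angular":[0,-0.056,0],"jaw":1},
  {"dp":[0,0,0],"angular":[0,-0.056,0],"jaw":1},
  {"dp":[0,0,0],"angular":[0,-0.056,0],"jaw":1},
  {"dp":[0,0,0],"angular":[0,-0.056,0],"jaw":1},
  {"dp":[0,0,0],"angular":[0,-0.056,0],"jaw":1},
  {"dp":[0,0,0],"angular":[0,-0.056,0],"jaw":1},
  {"dp":[0,0,0],"angular":[0,-0.056,0],"jaw":1},
  {"dp":[0,0,0],"angular":[0,-0.056,0],"jaw":1},
  {"dp":[0,0,0],"angular":[0,-0.056,0],"jaw":1},
  {"dp":[0,0,0],"angular":[0,-0.056,0],"jaw":1},
  {"dp":[0,0,0],"angular":[0,0,0],"jaw":1},
])

```text
time: 2.35
eef_pos: [0.2187, -0.4838, 0.297]
orientation: [0.516, -0.505, -0.481, 0.498]
force: [-0.1, 0.2, 0.6]
grip_width: 0.0879
```

```bash
cat >> h.py <<'E'
def go(x,y,z,yaw):
    o=r.observe();M=R.from_quat(o['orientation'],scalar_first=True).as_matrix()
    d=M.T@(np.array([x,y,z])-o['eef_pos'])/.15
    c,s=np.cos(np.radians(yaw)),np.sin(np.radians(yaw))
    T=np.array([[c,0,s],[s,0,-c],[0,-1,0]])  # x=(c,s,0) y=down z=x cross y
    T[:,2]=np.cross(T[:,0],T[:,1])
    w=R.from_matrix(M.T@T).as_rotvec()/np.pi
    print('t',o['time'],'pos',o['eef_pos'].round(4),'q',o['joint_pos'].round(2),'F',o['force'].round(2),'M',o['moment'].round(3),'w',round(o['grip_width'],4))
    print('yaw',np.degrees(np.arctan2(M[1,0],M[0,0])),'dp',d.round(4),'ang',w.round(4))
E
python3 -c "
from h import *
go(.4915,.005,.29,91.7)"
```

```text
t 2.35 pos [ 0.2187 -0.4838  0.297 ] q [-1.35  0.29  1.37 -0.03  1.48 -2.88] F [-0.12  0.22  0.6 ] M [ 0.067 -0.162 -0.018] w 0.0879
yaw 87.59291840019017 dp [ 3.3321 -0.0239 -1.6803] ang [-0.0088 -0.0228 -0.002 ]
```

>>> drive_tool([
  {"dp":[0.15,0,-0.075],"angular":[0,0,0],"jaw":1},
  {"dp":[0.3,0,-0.15],"angular":[0,0,0],"jaw":1},
  {"dp":[0.3,0,-0.15],"angular":[0,0,0],"jaw":1},
  {"dp":[0.3,0,-0.15],"angular":[0,0,0],"jaw":1},
  {"dp":[0.3,0,-0.15],"angular":[0,0,0],"jaw":1},
  {"dp":[0.3,0,-0.15],"angular":[0,0,0],"jaw":1},
  {"dp":[0.3,0,-0.15],"angular":[0,0,0],"jaw":1},
  {"dp":[0.3,0,-0.15],"angular":[0,0,0],"jaw":1},
  {"dp":[0.3,0,-0.15],"angular":[0,0,0],"jaw":1},
  {"dp":[0.3,0,-0.15],"angular":[0,0,0],"jaw":1},
  {"dp":[0.3,0,-0.15],"angular":[0,0,0],"jaw":1},
  {"dp":[0.1,0,-0.05],"angular":[0,0,0],"jaw":1},
  {"dp":[0,0,0],"angular":[0,0,0],"jaw":1},
])

```text
time: 3.98
eef_pos: [0.4824, -0.0086, 0.2864]
orientation: [0.516, -0.506, -0.48, 0.498]
force: [-0.1, -0.6, 0.9]
grip_width: 0.0884
```

```bash
python3 -c "
from h import *
go(.4915,.005,.27,91.7)"
```

```text
t 3.975 pos [ 0.4824 -0.0086  0.2864] q [-0.25  0.2   1.52 -0.01  1.45 -1.78] F [-0.09 -0.6   0.94] M [ 0.004 -0.177  0.027] w 0.0884
yaw 87.46691822090438 dp [ 0.0943  0.1072 -0.0599] ang [-0.009  -0.0236 -0.0023]
```

>>> drive_tool([
  {"dp":[0.09,0.1,-0.06],"angular":[-0.009,-0.0236,-0.0023],"jaw":1},
  {"dp":[0,0,0],"angular":[0,0,0],"jaw":0.6},
  {"dp":[0,0,0],"angular":[0,0,0],"jaw":0.6},
])

```text
time: 4.35
eef_pos: [0.4913, 0.0034, 0.2719]
orientation: [-0.493, 0.494, 0.507, -0.507]
force: [-0.7, 0.1, 0.6]
grip_width: 0.0706
```

```bash
python3 -c "
from h import *
import cv2
go(.4915,.005,.205,91.7)
cv2.imwrite('pics/t1.png',r.read_camera('top')[:,:,::-1])
cv2.imwrite('pics/s1.png',cv2.resize(r.read_camera('scene')[100:300,200:400,::-1],(600,600)))
"
```

```text
t 4.35 pos [0.4913 0.0034 0.2719] q [-0.23  0.21  1.54 -0.    1.39 -1.83] F [-0.72  0.09  0.56] M [ 0.006 -0.122 -0.032] w 0.0706
yaw 91.52476116997077 dp [ 0.0111  0.4462 -0.0011] ang [ 0.0002 -0.001  -0.0002]
```

View pics/s1.png

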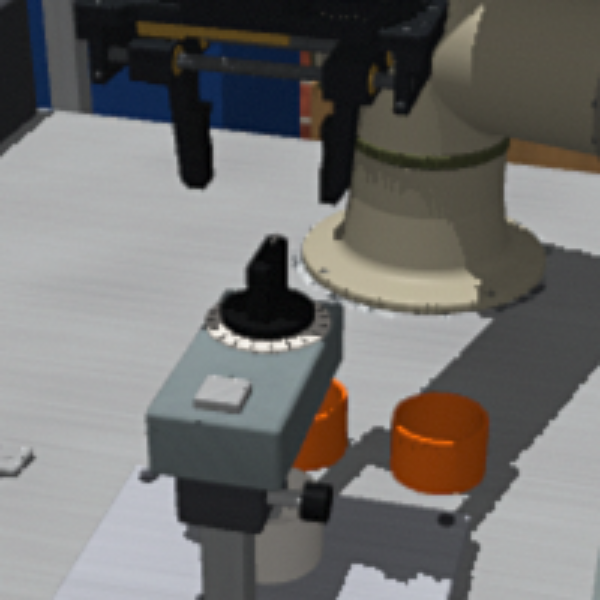

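>>> drive_tool([
  {"dp":[0.01,0.15,0],"angular":[0,-0.001,0],"jaw":0.6},
  {"dp":[0,0.15,0],"angular":[0,0,0],"jaw":0.6},
  {"dp":[0,0.1,0],"angular":[0,0,0],"jaw":0.6},
  {"dp":[0,0.046,0],"angular":[0,0,0],"jaw":0.6},
  {"dp":[0,0,0],"angular":[0,0,0],"jaw":0.6},
])

```text
time: 5.08
eef_pos: [0.4917, 0.0059, 0.2047]
orientation: [-0.492, 0.492, 0.508, -0.508]
force: [0.0, 0.2, 0.3]
grip_width: 0.0527
```

```bash
python3 -c "
from h import *
import cv2
go(.4915,.005,.205,91.7)
cv2.imwrite('pics/s2.png',cv2.resize(r.read_camera('scene')[140:290,220:370,::-1],(600,600)))
"
```

```text
t 5.075 pos [0.4917 0.0059 0.2047] q [-0.23  0.27  1.65  0.    1.22 -1.83] F [0.05 0.16 0.28] M [ 0.057 -0.153  0.047] w 0.0527
yaw 91.84238229990147 dp [-0.0061 -0.0023  0.0016] ang [ 0.0003  0.0008 -0.    ]
```

View pics/s2.png

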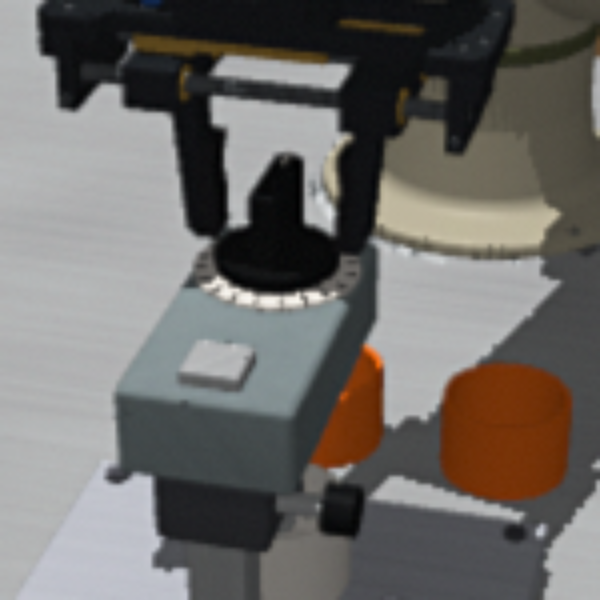

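>>> drive_tool([
  {"dp":[-0.003,0,0],"angular":[0,0,0],"jaw":0},
  {"dp":[0,0,0],"angular":[0,0,0],"jaw":0},
  {"dp":[0,0,0],"angular":[0,0,0],"jaw":0},
  {"dp":[0,0,0],"angular":[0,0,0],"jaw":0},
  {"dp":[0,0,0],"angular":[0,0,0],"jaw":0},
  {"dp":[0,0,0],"angular":[0,0,0],"jaw":0},
], force=25)

```text
time: 5.88
eef_pos: [0.4917, 0.0047, 0.2046]
orientation: [0.491, -0.493, -0.508, 0.508]
force: [-0.2, -5.6, 0.6]
grip_width: 0.0142
```

```bash
cat > m.py <<'E'
from h import *
import json,os
o=r.observe();M=R.from_quat(o['orientation'],scalar_first=True).as_matrix()
y=np.degrees(np.arctan2(M[1,0],M[0,0]))
print('t %.2f yaw %.2f'%(o['time'],y),o['eef_pos'].round(4),'F',o['force'].round(2),'M',o['moment'].round(3),'tau6 %.3f'%o['joint_efforts'][5],'w %.4f'%o['grip_width'])
E
python3 m.py; python3 m.py
```

```text
t 5.88 yaw 91.84 [0.4917 0.0047 0.2046] F [-0.18 -5.6   0.65] M [-0.736 -0.116 -0.056] tau6 -0.016 w 0.0142
t 5.88 yaw 91.84 [0.4917 0.0047 0.2046] F [-0.18 -5.6   0.65] M [-0.736 -0.116 -0.056] tau6 -0.016 w 0.0142
```

>>> drive_tool([
  {"dp":[-0.006,0,0],"angular":[0,0,0],"jaw":0},
  {"dp":[0,0,0],"angular":[0,0,0],"jaw":0},
])

```text
time: 6.12
eef_pos: [0.4917, 0.0047, 0.2046]
orientation: [-0.492, 0.492, 0.508, -0.508]
force: [-0.1, -1.8, 1.2]
grip_width: 0.0138
```

```bash
for i in 1 2 3 4; do python3 m.py; python3 -c "
from plant import r
r.read_camera('top')"; done; python3 m.py
```

```text
t 6.12 yaw 91.85 [0.4917 0.0047 0.2046] F [-0.15 -1.82  1.15] M [-0.105 -0.058 -0.045] tau6 -0.031 w 0.0138
t 6.17 yaw 91.86 [0.4917 0.0047 0.2046] F [-0.6  -1.71  2.07] M [-0.076 -0.13  -0.008] tau6 -0.027 w 0.0140
t 6.22 yaw 91.86 [0.4917 0.0047 0.2046] F [ 0.56 -2.03  2.53] M [-0.08  -0.058 -0.039] tau6 -0.025 w 0.0138
t 6.28 yaw 91.86 [0.4917 0.0047 0.2046] F [-0.51 -1.22  2.39] M [-0.124 -0.103  0.011] tau6 -0.024 w 0.0143
t 6.33 yaw 91.86 [0.4917 0.0047 0.2046] F [-0.54 -1.12  2.07] M [-0.076 -0.055 -0.006] tau6 -0.024 w 0.0138
```

>>> drive_tool([
  {"dp":[0,0,0],"angular":[0,0.025,0],"jaw":0},
  {"dp":[0,0,0],"angular":[0,0,0],"jaw":0},
])

```text
time: 6.58
eef_pos: [0.4917, 0.0048, 0.2046]
orientation: [-0.511, 0.511, 0.489, -0.488]
force: [0.5, -0.6, 1.7]
grip_width: 0.0138
```

```bash
python3 m.py
```

```text
t 6.58 yaw 87.40 [0.4917 0.0048 0.2046] F [ 0.45 -0.55  1.65] M [ 0.091 -0.057 -0.004] tau6 0.482 w 0.0138
```

>>> drive_tool([
  {"dp":[0,0,0],"angular":[0,0.025,0],"jaw":0},
  {"dp":[0,0,0],"angular":[0,0,0],"jaw":0},
])

```text
time: 6.82
eef_pos: [0.4917, 0.005, 0.2046]
orientation: [-0.53, 0.53, 0.469, -0.468]
force: [0.6, 0.8, 2.5]
grip_width: 0.0135
```

```bash
python3 m.py
```

```text
t 6.83 yaw 82.97 [0.4917 0.005  0.2046] F [0.55 0.82 2.5 ] M [ 0.322 -0.126 -0.017] tau6 0.407 w 0.0135
```

>>> drive_tool([
  {"dp":[0,0,0],"angular":[0,0.025,0],"jaw":0},
  {"dp":[0,0,0],"angular":[0,0,0],"jaw":0},
])

```text
time: 7.08
eef_pos: [0.4918, 0.0051, 0.2046]
orientation: [-0.547, 0.548, 0.448, -0.447]
force: [0.0, 2.8, 2.8]
grip_width: 0.0137
```

```bash
python3 m.py
```

```text
t 7.08 yaw 78.50 [0.4918 0.0051 0.2046] F [0.05 2.78 2.84] M [ 0.581 -0.223 -0.04 ] tau6 0.334 w 0.0137
```

>>> drive_tool([
  {"dp":[0,0,0],"angular":[0,0.025,0],"jaw":0},
  {"dp":[0,0,0],"angular":[0,0,0],"jaw":0},
])

```text
time: 7.32
eef_pos: [0.4918, 0.0052, 0.2046]
orientation: [-0.565, 0.565, 0.426, -0.425]
force: [1.3, 6.0, 4.0]
grip_width: 0.0136
```

```bash
python3 m.py
```

```text
t 7.33 yaw 74.03 [0.4918 0.0052 0.2046] F [1.3  6.02 4.04] M [ 0.925 -0.352 -0.015] tau6 0.364 w 0.0136
```

>>> drive_tool([
  {"dp":[0.008,-0.003,0.001],"angular":[0,0,0],"jaw":0},
  {"dp":[0,0,0],"angular":[0,0.025,0],"jaw":0},
  {"dp":[0,0,0],"angular":[0,0,0],"jaw":0},
])

```text
time: 7.7
eef_pos: [0.4918, 0.0055, 0.2046]
orientation: [-0.581, 0.581, 0.403, -0.403]
force: [1.6, -3.0, -1.7]
grip_width: 0.0142
```

```bash
python3 m.py
```

```text
t 7.70 yaw 69.48 [0.4918 0.0055 0.2046] F [ 1.62 -2.96 -1.67] M [-0.242 -0.456  0.084] tau6 0.467 w 0.0142
```

>>> drive_tool([
  {"dp":[0,0,0],"angular":[0,0.025,0],"jaw":0},
  {"dp":[0,0,0],"angular":[0,0,0],"jaw":0},
])

```text
time: 7.95
eef_pos: [0.4919, 0.0056, 0.2046]
orientation: [-0.596, 0.597, 0.38, -0.38]
force: [2.6, -1.9, -3.0]
grip_width: 0.0139
```

```bash
python3 m.py
```

```text
t 7.95 yaw 65.01 [0.4919 0.0056 0.2046] F [ 2.63 -1.9  -3.02] M [-0.242 -0.594  0.028] tau6 0.397 w 0.0139
```

>>> drive_tool([
  {"dp":[0,0,0],"angular":[0,0.025,0],"jaw":0},
  {"dp":[0,0,0],"angular":[0,0,0],"jaw":0},
])

```text
time: 8.2
eef_pos: [0.4919, 0.0058, 0.2047]
orientation: [-0.611, 0.611, 0.357, -0.356]
force: [3.6, -0.9, -4.6]
grip_width: 0.0142
```

```bash
python3 m.py
```

```text
t 8.20 yaw 60.52 [0.4919 0.0058 0.2047] F [ 3.6  -0.93 -4.64] M [-0.261 -0.79  -0.099] tau6 0.324 w 0.0142
```

>>> drive_tool([
  {"dp":[0.001,0.002,-0.005],"angular":[0,0,0],"jaw":0},
  {"dp":[0,0,0],"angular":[0,0.025,0],"jaw":0},
  {"dp":[0,0,0],"angular":[0,0,0],"jaw":0},
])

```text
time: 8.57
eef_pos: [0.4921, 0.0059, 0.2046]
orientation: [0.625, -0.624, -0.332, 0.332]
force: [-3.2, -0.2, -0.8]
grip_width: 0.0139
```

```bash
python3 m.py
```

```text
t 8.57 yaw 55.99 [0.4921 0.0059 0.2046] F [-3.22 -0.24 -0.82] M [ 0.073  0.142 -0.019] tau6 0.395 w 0.0139
```

>>> drive_tool([
  {"dp":[0,0,0],"angular":[0,0.0125,0],"jaw":0},
  {"dp":[0,0,0],"angular":[0,0,0],"jaw":0},
])

```text
time: 8.82
eef_pos: [0.4922, 0.0059, 0.2046]
orientation: [0.631, -0.631, -0.32, 0.32]
force: [-3.5, 0.6, 0.5]
grip_width: 0.0139
```

```bash
python3 m.py
```

```text
t 8.82 yaw 53.76 [0.4922 0.0059 0.2046] F [-3.5   0.6   0.48] M [0.195 0.303 0.044] tau6 0.221 w 0.0139
```

>>> drive_tool([
  {"dp":[0,0,0],"angular":[0,0.0125,0],"jaw":0},
  {"dp":[0,0,0],"angular":[0,0,0],"jaw":0},
])

```text
time: 9.07
eef_pos: [0.4922, 0.0059, 0.2046]
orientation: [0.637, -0.637, -0.307, 0.307]
force: [-4.6, 2.4, 0.1]
grip_width: 0.0138
```

```bash
python3 m.py
```

```text
t 9.07 yaw 51.49 [0.4922 0.0059 0.2046] F [-4.62  2.39  0.09] M [0.439 0.444 0.04 ] tau6 0.248 w 0.0138
```

>>> drive_tool([
  {"dp":[0,0,0],"angular":[0,0.0125,0],"jaw":0},
  {"dp":[0,0,0],"angular":[0,0,0],"jaw":0},
])

```text
time: 9.32
eef_pos: [0.4923, 0.006, 0.2046]
orientation: [0.643, -0.643, -0.295, 0.294]
force: [-4.0, 2.7, 0.9]
grip_width: 0.0137
```

```bash
python3 m.py
```

```text
t 9.32 yaw 49.23 [0.4923 0.006  0.2046] F [-4.02  2.71  0.92] M [0.551 0.487 0.055] tau6 0.234 w 0.0137
```

Matches the no-contact model (0.227). Continue.

>>> drive_tool([
  {"dp":[0,0,0],"angular":[0,0.0125,0],"jaw":0},
  {"dp":[0,0,0],"angular":[0,0,0],"jaw":0},
])

```text
time: 9.57
eef_pos: [0.4923, 0.006, 0.2046]
orientation: [0.649, -0.648, -0.282, 0.282]
force: [-4.6, 3.2, 1.1]
grip_width: 0.0138
```

```bash
python3 m.py
```

```text
t 9.57 yaw 46.96 [0.4923 0.006  0.2046] F [-4.61  3.25  1.14] M [ 0.59  0.41 -0.04] tau6 0.147 w 0.0138
```

>>> drive_tool([
  {"dp":[0,0,0],"angular":[0,0.0125,0],"jaw":0},
  {"dp":[0,0,0],"angular":[0,0,0],"jaw":0},
])

```text
time: 9.82
eef_pos: [0.4924, 0.0061, 0.2046]
orientation: [0.654, -0.654, -0.269, 0.269]
force: [-3.4, 4.1, 1.2]
grip_width: 0.0138
```

```bash
python3 m.py
```

```text
t 9.82 yaw 44.70 [0.4924 0.0061 0.2046] F [-3.42  4.07  1.19] M [ 0.719  0.427 -0.063] tau6 0.095 w 0.0138
```

>>> drive_tool([
  {"dp":[0,0,0],"angular":[0,0.0125,0],"jaw":0},
  {"dp":[0,0,0],"angular":[0,0,0],"jaw":0},
])

```text
time: 10.07
eef_pos: [0.4924, 0.0061, 0.2046]
orientation: [0.659, -0.659, -0.256, 0.256]
force: [-2.5, 5.0, 1.3]
grip_width: 0.0138
```

```bash
python3 m.py
```

```text
t 10.07 yaw 42.45 [0.4924 0.0061 0.2046] F [-2.52  5.03  1.34] M [ 0.786  0.307 -0.155] tau6 0.075 w 0.0138
```

>>> drive_tool([
  {"dp":[0.001,0,0.004],"angular":[0,0.0125,0],"jaw":0},
  {"dp":[0,0,0],"angular":[0,0,0],"jaw":0},
])

```text
time: 10.32
eef_pos: [0.4925, 0.0062, 0.2046]
orientation: [-0.664, 0.664, 0.243, -0.243]
force: [0.6, 1.8, -1.8]
grip_width: 0.0136
```

```bash
python3 m.py
```

```text
t 10.32 yaw 40.21 [0.4925 0.0062 0.2046] F [ 0.56  1.76 -1.8 ] M [ 0.374 -0.08  -0.111] tau6 0.141 w 0.0136
```

>>> drive_tool([
  {"dp":[0,0,0],"angular":[0,0.0125,0],"jaw":0},
  {"dp":[0,0,0],"angular":[0,0,0],"jaw":0},
])

```text
time: 10.58
eef_pos: [0.4925, 0.0063, 0.2046]
orientation: [-0.669, 0.669, 0.23, -0.229]
force: [0.3, 1.8, -1.5]
grip_width: 0.0138
```

```bash
python3 m.py
```

```text
t 10.57 yaw 37.96 [0.4925 0.0063 0.2046] F [ 0.31  1.84 -1.54] M [ 0.477 -0.316 -0.009] tau6 0.185 w 0.0138
```

>>> drive_tool([
  {"dp":[0,0,0],"angular":[0,0.0125,0],"jaw":0},
  {"dp":[0,0,0],"angular":[0,0,0],"jaw":0},
])

```text
time: 10.82
eef_pos: [0.4926, 0.0063, 0.2046]
orientation: [-0.673, 0.673, 0.217, -0.216]
force: [2.4, 2.6, -2.6]
grip_width: 0.0139
```

```bash
python3 m.py
```

```text
t 10.82 yaw 35.71 [0.4926 0.0063 0.2046] F [ 2.38  2.58 -2.64] M [ 0.5   -0.484  0.021] tau6 0.236 w 0.0139
```

>>> drive_tool([
  {"dp":[0,0,0],"angular":[0,0.0125,0],"jaw":0},
  {"dp":[0,0,0],"angular":[0,0,0],"jaw":0},
])

```text
time: 11.08
eef_pos: [0.4926, 0.0064, 0.2046]
orientation: [-0.677, 0.677, 0.204, -0.203]
force: [3.2, 3.7, -2.7]
grip_width: 0.014
```

```bash
python3 m.py
```

```text
t 11.07 yaw 33.46 [0.4926 0.0064 0.2046] F [ 3.16  3.66 -2.68] M [ 0.638 -0.776  0.042] tau6 0.263 w 0.0140
```

>>> drive_tool([
  {"dp":[0,0,0],"angular":[0,0.0125,0],"jaw":0},
  {"dp":[0,0,0],"angular":[0,0,0],"jaw":0},
])

```text
time: 11.32
eef_pos: [0.4927, 0.0064, 0.2047]
orientation: [-0.681, 0.681, 0.191, -0.189]
force: [3.7, 4.1, -3.3]
grip_width: 0.0139
```

```bash
python3 m.py
```

```text
t 11.32 yaw 31.20 [0.4927 0.0064 0.2047] F [ 3.66  4.06 -3.32] M [ 0.656 -0.821  0.006] tau6 0.209 w 0.0139
```

>>> drive_tool([
  {"dp":[0.005,0.002,0.002],"angular":[0,0.0125,0],"jaw":0},
  {"dp":[0,0,0],"angular":[0,0,0],"jaw":0},
])

```text
time: 11.58
eef_pos: [0.4928, 0.0065, 0.2046]
orientation: [-0.684, 0.685, 0.177, -0.177]
force: [-0.1, -1.6, 0.6]
grip_width: 0.0139
```

```bash
python3 m.py
```

```text
t 11.57 yaw 28.95 [0.4928 0.0065 0.2046] F [-0.12 -1.57  0.65] M [-0.059 -0.096  0.032] tau6 0.194 w 0.0139
```

>>> drive_tool([
  {"dp":[0,0,0],"angular":[0,0.0125,0],"jaw":0},
  {"dp":[0,0,0],"angular":[0,0,0],"jaw":0},
])

```text
time: 11.82
eef_pos: [0.4929, 0.0065, 0.2046]
orientation: [-0.688, 0.688, 0.164, -0.163]
force: [1.0, -0.6, 1.3]
grip_width: 0.0142
```

```bash
python3 m.py
```

```text
t 11.82 yaw 26.69 [0.4929 0.0065 0.2046] F [ 1.05 -0.61  1.31] M [-0.103 -0.233 -0.122] tau6 0.133 w 0.0142
```

>>> drive_tool([
  {"dp":[0,0,0],"angular":[0,0.0125,0],"jaw":0},
  {"dp":[0,0,0],"angular":[0,0,0],"jaw":0},
])

```text
time: 12.08
eef_pos: [0.4929, 0.0066, 0.2046]
orientation: [-0.691, 0.691, 0.15, -0.149]
force: [0.0, -0.6, 1.6]
grip_width: 0.0133
```

```bash
python3 m.py
```

```text
t 12.07 yaw 24.44 [0.4929 0.0066 0.2046] F [ 0.03 -0.63  1.61] M [-0.182 -0.262 -0.057] tau6 0.114 w 0.0133
```

>>> drive_tool([
  {"dp":[0,0,0],"angular":[0,0.0125,0],"jaw":0},
  {"dp":[0,0,0],"angular":[0,0,0],"jaw":0},
])

```text
time: 12.32
eef_pos: [0.493, 0.0066, 0.2046]
orientation: [-0.694, 0.694, 0.137, -0.136]
force: [1.5, -2.3, 2.7]
grip_width: 0.0139
```

```bash
python3 m.py
```

```text
t 12.32 yaw 22.20 [0.493  0.0066 0.2046] F [ 1.5  -2.28  2.66] M [-0.23  -0.357 -0.04 ] tau6 0.136 w 0.0139
```

Matches the model (−x quarter, ~0.14). Next expected ~0.185.

>>> drive_tool([
  {"dp":[0,0,0],"angular":[0,0.0125,0],"jaw":0},
  {"dp":[0,0,0],"angular":[0,0,0],"jaw":0},
])

```text
time: 12.58
eef_pos: [0.4931, 0.0067, 0.2046]
orientation: [-0.696, 0.697, 0.123, -0.122]
force: [2.1, -2.0, 2.8]
grip_width: 0.0138
```

```bash
python3 m.py
```

```text
t 12.57 yaw 19.96 [0.4931 0.0067 0.2046] F [ 2.11 -2.03  2.84] M [-0.262 -0.471 -0.064] tau6 0.184 w 0.0138
```

Four clicks, no contact. Next expected ~0.236.

>>> drive_tool([
  {"dp":[0,0,0],"angular":[0,0.0125,0],"jaw":0},
  {"dp":[0,0,0],"angular":[0,0,0],"jaw":0},
])

```text
time: 12.82
eef_pos: [0.4931, 0.0067, 0.2046]
orientation: [-0.698, 0.699, 0.109, -0.108]
force: [2.9, -1.0, 2.6]
grip_width: 0.0141
```

```bash
python3 m.py
```

```text
t 12.82 yaw 17.71 [0.4931 0.0067 0.2046] F [ 2.87 -1.04  2.63] M [-0.346 -0.662  0.045] tau6 0.234 w 0.0141
```

>>> drive_tool([
  {"dp":[0,0,0],"angular":[0,0.0125,0],"jaw":0},
  {"dp":[0,0,0],"angular":[0,0,0],"jaw":0},
])

```text
time: 13.08
eef_pos: [0.4932, 0.0067, 0.2046]
orientation: [-0.7, 0.701, 0.096, -0.094]
force: [4.0, -1.9, 2.9]
grip_width: 0.0136
```

```bash
python3 m.py
```

```text
t 13.07 yaw 15.46 [0.4932 0.0067 0.2046] F [ 4.03 -1.91  2.88] M [-0.353 -0.905  0.063] tau6 0.261 w 0.0136
```

Expected 0.263. Next 0.21–0.23.

>>> drive_tool([
  {"dp":[0,0,0],"angular":[0,0.0125,0],"jaw":0},
  {"dp":[0,0,0],"angular":[0,0,0],"jaw":0},
])

```text
time: 13.32
eef_pos: [0.4932, 0.0067, 0.2046]
orientation: [-0.702, 0.703, 0.082, -0.08]
force: [4.7, -2.2, 1.8]
grip_width: 0.0138
```

```bash
python3 m.py
```

```text
t 13.32 yaw 13.20 [0.4932 0.0067 0.2046] F [ 4.72 -2.2   1.77] M [-0.367 -0.974  0.023] tau6 0.206 w 0.0138
```

>>> drive_tool([
  {"dp":[0.004,0,0],"angular":[0,0.0125,0],"jaw":0},
  {"dp":[0,0,0],"angular":[0,0,0],"jaw":0},
])

```text
time: 13.58
eef_pos: [0.4934, 0.0068, 0.2046]
orientation: [-0.704, 0.704, 0.068, -0.067]
force: [2.8, -3.5, 4.6]
grip_width: 0.0136
```

```bash
python3 m.py
```

```text
t 13.57 yaw 10.95 [0.4934 0.0068 0.2046] F [ 2.84 -3.46  4.58] M [-0.598 -0.347 -0.014] tau6 0.191 w 0.0136
```

Consistent with last time (0.194 at snap point). Next ~0.13.

>>> drive_tool([
  {"dp":[0,0,0],"angular":[0,0.0125,0],"jaw":0},
  {"dp":[0,0,0],"angular":[0,0,0],"jaw":0},
])

```text
time: 13.82
eef_pos: [0.4935, 0.0068, 0.2046]
orientation: [-0.705, 0.705, 0.054, -0.053]
force: [1.4, -3.7, 4.9]
grip_width: 0.0135
```

```bash
python3 m.py
```

```text
t 13.82 yaw 8.70 [0.4935 0.0068 0.2046] F [ 1.39 -3.69  4.88] M [-0.658 -0.429 -0.094] tau6 0.137 w 0.0135
```

>>> drive_tool([
  {"dp":[0,0,0],"angular":[0,0.0125,0],"jaw":0},
  {"dp":[0,0,0],"angular":[0,0,0],"jaw":0},
])

```text
time: 14.08
eef_pos: [0.4935, 0.0068, 0.2046]
orientation: [-0.706, 0.706, 0.04, -0.039]
force: [3.2, -3.6, 5.1]
grip_width: 0.0137
```

```bash
python3 m.py
```

```text
t 14.07 yaw 6.45 [0.4935 0.0068 0.2046] F [ 3.24 -3.58  5.08] M [-0.707 -0.535 -0.054] tau6 0.091 w 0.0137
```

>>> drive_tool([
  {"dp":[0,0,0],"angular":[0,0.0125,0],"jaw":0},
  {"dp":[0,0,0],"angular":[0,0,0],"jaw":0},
])

```text
time: 14.32
eef_pos: [0.4936, 0.0068, 0.2046]
orientation: [-0.706, 0.707, 0.027, -0.025]
force: [3.0, -4.3, 5.6]
grip_width: 0.0142
```

```bash
python3 m.py
```

```text
t 14.32 yaw 4.20 [0.4936 0.0068 0.2046] F [ 2.97 -4.29  5.57] M [-0.68  -0.614 -0.126] tau6 0.100 w 0.0142
```

>>> drive_tool([
  {"dp":[0.002,-0.003,-0.003],"angular":[0,0.0125,0],"jaw":0},
  {"dp":[0,0,0],"angular":[0,0,0],"jaw":0},
])

```text
time: 14.58
eef_pos: [0.4937, 0.0067, 0.2046]
orientation: [0.707, -0.707, -0.012, 0.012]
force: [2.8, -1.5, 2.0]
grip_width: 0.0139
```

```bash
python3 m.py
```

```text
t 14.57 yaw 1.96 [0.4937 0.0067 0.2046] F [ 2.82 -1.48  2.01] M [-0.339 -0.748 -0.001] tau6 0.183 w 0.0139
```

5 clicks (20 mm), no contact. Next ~0.234.

>>> drive_tool([
  {"dp":[0,0,0],"angular":[0,0.0125,0],"jaw":0},
  {"dp":[0,0,0],"angular":[0,0,0],"jaw":0},
])

```text
time: 14.82
eef_pos: [0.4937, 0.0067, 0.2046]
orientation: [0.707, -0.707, 0.001, -0.002]
force: [3.8, -0.9, 1.2]
grip_width: 0.0134
```

```bash
python3 m.py
```

```text
t 14.82 yaw -0.28 [0.4937 0.0067 0.2046] F [ 3.81 -0.93  1.15] M [-0.255 -0.886  0.009] tau6 0.238 w 0.0134
```

>>> drive_tool([
  {"dp":[0,0,0],"angular":[0,0.0125,0],"jaw":0},
  {"dp":[0,0,0],"angular":[0,0,0],"jaw":0},
])

```text
time: 15.08
eef_pos: [0.4938, 0.0067, 0.2046]
orientation: [0.707, -0.707, 0.015, -0.016]
force: [5.6, -1.0, 0.7]
grip_width: 0.0137
```

```bash
python3 m.py
```

```text
t 15.07 yaw -2.54 [0.4938 0.0067 0.2046] F [ 5.61 -0.99  0.71] M [-0.301 -0.945  0.018] tau6 0.224 w 0.0137
```

>>> drive_tool([
  {"dp":[0.004,0,0],"angular":[0,0.0125,0],"jaw":0},
  {"dp":[0,0,0],"angular":[0,0,0],"jaw":0},
])

```text
time: 15.32
eef_pos: [0.4939, 0.0067, 0.2046]
orientation: [0.707, -0.706, 0.03, -0.029]
force: [1.0, -0.4, 2.5]
grip_width: 0.0138
```

```bash
python3 m.py
```

```text
t 15.32 yaw -4.78 [0.4939 0.0067 0.2046] F [ 0.96 -0.39  2.52] M [-0.227 -0.366  0.104] tau6 0.257 w 0.0138
```

>>> drive_tool([
  {"dp":[0,0,0],"angular":[0,0.0125,0],"jaw":0},
  {"dp":[0,0,0],"angular":[0,0,0],"jaw":0},
])

```text
time: 15.58
eef_pos: [0.494, 0.0067, 0.2046]
orientation: [0.706, -0.706, 0.043, -0.043]
force: [1.8, -1.2, 1.5]
grip_width: 0.0135
```

```bash
python3 m.py; python3 -c "
from plant import r
r.read_camera('top')"; python3 m.py
```

```text
t 15.57 yaw -7.03 [0.494  0.0067 0.2046] F [ 1.81 -1.22  1.52] M [-0.182 -0.392  0.085] tau6 0.282 w 0.0135
t 15.62 yaw -7.03 [0.494  0.0067 0.2046] F [ 0.47 -0.94  1.34] M [-0.124 -0.329  0.09 ] tau6 0.134 w 0.0140
```

>>> drive_tool([
  {"dp":[0,0,0],"angular":[0,-0.025,0],"jaw":0},
  {"dp":[0,0,0],"angular":[0,-0.025,0],"jaw":0},
  {"dp":[0,0,0],"angular":[0,-0.025,0],"jaw":0},
  {"dp":[0,0,0],"angular":[0,0,0],"jaw":0},
])

```text
time: 16.12
eef_pos: [0.4936, 0.0067, 0.2046]
orientation: [0.706, -0.706, -0.039, 0.04]
force: [-3.5, -0.3, 2.9]
grip_width: 0.014
```

```bash
python3 m.py
```

```text
t 16.12 yaw 6.38 [0.4936 0.0067 0.2046] F [-3.55 -0.28  2.91] M [-0.153  0.387 -0.082] tau6 -0.538 w 0.0140
```

>>> drive_tool([
  {"dp":[-0.001,0,0],"angular":[0,-0.025,0],"jaw":0},
  {"dp":[-0.002,0,0],"angular":[0,-0.025,0],"jaw":0},
  {"dp":[0,0,0],"angular":[0,0,0],"jaw":0},
])

```text
time: 16.5
eef_pos: [0.4933, 0.0066, 0.2046]
orientation: [0.701, -0.701, -0.094, 0.094]
force: [-4.0, 0.1, 3.6]
grip_width: 0.0136
```

```bash
python3 m.py
```

```text
t 16.50 yaw 15.28 [0.4933 0.0066 0.2046] F [-3.97  0.14  3.65] M [-0.074  0.41   0.078] tau6 -0.386 w 0.0136
```

>>> drive_tool([
  {"dp":[-0.002,-0.002,-0.001],"angular":[0,-0.025,0],"jaw":0},
  {"dp":[-0.002,0,-0.001],"angular":[0,-0.025,0],"jaw":0},
  {"dp":[0,0,0],"angular":[0,0,0],"jaw":0},
])

```text
time: 16.88
eef_pos: [0.493, 0.0065, 0.2046]
orientation: [0.692, -0.691, -0.148, 0.148]
force: [-1.5, 3.5, -0.9]
grip_width: 0.0139
```

```bash
python3 m.py
```

```text
t 16.88 yaw 24.21 [0.493  0.0065 0.2046] F [-1.46  3.53 -0.92] M [ 0.425  0.04  -0.048] tau6 -0.512 w 0.0139
```

>>> drive_tool([
  {"dp":[-0.001,0,-0.001],"angular":[0,-0.025,0],"jaw":0},
  {"dp":[-0.001,0,-0.001],"angular":[0,-0.025,0],"jaw":0},
  {"dp":[0,0,0],"angular":[0,0,0],"jaw":0},
])

```text
time: 17.25
eef_pos: [0.4927, 0.0063, 0.2046]
orientation: [0.678, -0.677, -0.202, 0.202]
force: [-2.2, 5.0, 0.5]
grip_width: 0.014
```

```bash
python3 m.py
```

```text
t 17.25 yaw 33.23 [0.4927 0.0063 0.2046] F [-2.2   4.96  0.47] M [0.74  0.142 0.056] tau6 -0.275 w 0.0140
```

>>> drive_tool([
  {"dp":[-0.001,0,0.002],"angular":[0,-0.025,0],"jaw":0},
  {"dp":[-0.001,0,0.002],"angular":[0,-0.025,0],"jaw":0},
  {"dp":[0,0,0],"angular":[0,0,0],"jaw":0},
])

```text
time: 17.62
eef_pos: [0.4924, 0.0062, 0.2046]
orientation: [0.66, -0.66, -0.254, 0.254]
force: [-1.2, 2.5, -2.7]
grip_width: 0.0137
```

```bash
python3 m.py
```

```text
t 17.62 yaw 42.18 [0.4924 0.0062 0.2046] F [-1.17  2.55 -2.71] M [ 0.418 -0.135 -0.063] tau6 -0.500 w 0.0137
```

>>> drive_tool([
  {"dp":[-0.001,0,0],"angular":[0,-0.025,0],"jaw":0},
  {"dp":[-0.001,0,0],"angular":[0,-0.025,0],"jaw":0},
  {"dp":[0,0,0],"angular":[0,0,0],"jaw":0},
])

```text
time: 18.0
eef_pos: [0.4922, 0.0059, 0.2046]
orientation: [0.638, -0.638, -0.305, 0.305]
force: [-0.9, 2.4, -5.3]
grip_width: 0.0139
```

```bash
python3 m.py
```

```text
t 18.00 yaw 51.17 [0.4922 0.0059 0.2046] F [-0.87  2.37 -5.29] M [ 0.492 -0.081  0.068] tau6 -0.359 w 0.0139
```

Third snap over. Turn the last 4.5–5° to rest in click, then release.

>>> drive_tool([
  {"dp":[0,0.003,0],"angular":[0,-0.026,0],"jaw":0},
  {"dp":[0,0,0],"angular":[0,0,0],"jaw":0},
  {"dp":[0,0,0],"angular":[0,0,0],"jaw":0.2},
  {"dp":[0,0,0],"angular":[0,0,0],"jaw":0.4},
  {"dp":[0,0,0],"angular":[0,0,0],"jaw":0.6},
  {"dp":[0,0,0],"angular":[0,0,0],"jaw":0.6},
  {"dp":[0,0,0],"angular":[0,0,0],"jaw":0.6},
  {"dp":[0,0,0],"angular":[0,0,0],"jaw":0.6},
])

```text
time: 19.0
eef_pos: [0.4924, 0.0057, 0.2046]
orientation: [-0.624, 0.624, 0.332, -0.332]
force: [0.0, -0.3, -0.7]
grip_width: 0.0532
```

```bash
python3 m.py
```

```text
t 19.00 yaw 56.03 [0.4924 0.0057 0.2046] F [ 0.01 -0.32 -0.67] M [ 0.049 -0.12   0.03 ] tau6 0.002 w 0.0532
```

Open and free of force. Lift away and back off to leave the view clear.

>>> drive_tool([
  {"dp":[0,-0.1,0],"angular":[0,0,0],"jaw":0.6},
  {"dp":[0,-0.15,0],"angular":[0,0,0],"jaw":0.6},
  {"dp":[0,-0.25,0],"angular":[0,0,0],"jaw":0.6},
  {"dp":[0,-0.25,0],"angular":[0,0,0],"jaw":0.6},
  {"dp":[-0.2,0,0.2],"angular":[0,0,0],"jaw":0.6},
  {"dp":[-0.2,0,0.2],"angular":[0,0,0],"jaw":0.6},
  {"dp":[-0.2,0,0.2],"angular":[0,0,0],"jaw":0.6},
  {"dp":[0,0,0],"angular":[0,0,0],"jaw":0.6},
  {"dp":[0,0,0],"angular":[0,0,0],"jaw":0.6},
])

```text
time: 20.12
eef_pos: [0.3679, -0.0187, 0.3178]
orientation: [-0.624, 0.625, 0.333, -0.331]
force: [0.1, -0.6, -0.5]
grip_width: 0.0528
```

```bash
python3 m.py; python3 -c "
from plant import r
import cv2
t=r.read_camera('top')[:,:,::-1];s=r.read_camera('scene')[:,:,::-1]
cv2.imwrite('pics/t3.png',t)
cv2.imwrite('pics/s3.png',s)
cv2.imwrite('pics/t3c.png',cv2.resize(cv2.convertScaleAbs(t[215:295,315:395],alpha=2.5),(600,600),interpolation=cv2.INTER_CUBIC))
"
```

```text
t 20.12 yaw 56.02 [ 0.3679 -0.0187  0.3178] F [ 0.13 -0.55 -0.49] M [-0.047 -0.138  0.007] tau6 -0.012 w 0.0528
```

View pics/t3c.png

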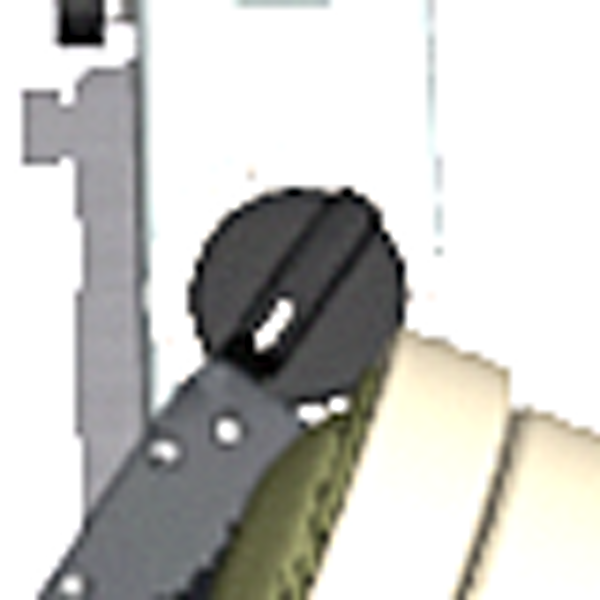

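View pics/s3.png

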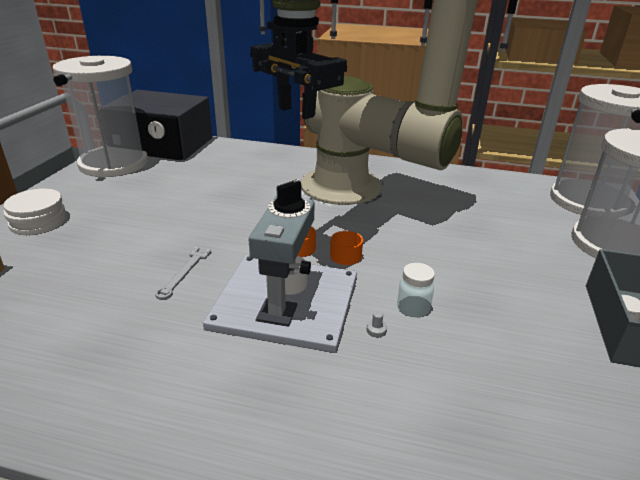

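```bash
python3 -c "
from plant import r
print(r.job_done())"
```

```text
the job is handed in; nothing more can be done
None
```

I turned the dial clockwise until the nozzle touched the pot floor, turned it back three clicks, let go, lifted clear and handed the job in at about 20 s.

- **Touch:** I took it to be at about 5.3 clicks down from the start, or about 21 mm of travel. Both the last joint's torque and the wrist moment rose about 0.09 N m above the normal click pattern. I stopped there, with an estimated nozzle force of about 7 N.
- **Back three clicks:** The torque flipped from resisting to pulling three times. I let go with the dial at the click 36° clockwise of the start, two clicks below it.
- **Last checks:** The wrist force was near zero after release. The top picture shows the bar resting about 35–36° clockwise of its starting angle, as expected. In the scene picture the pot, jar, fitting, spanner and orange pots look unmoved.

**Doubts:**
- **Click count:** My deepest point was almost exactly at the half-way snap point of click 5.5. I counted from click 5, the click nearest the touch. If the dial had in fact passed that point, someone counting snaps from there would end one click lower than I did.
- **Torque readings:** The joint torque carried friction that changed with step size, so I compared only steps of the same size. Sideways forces of up to about 6 N built up while turning, and I trimmed them as I went.

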